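Load two turned cups into the laser nests, one mouth up and one mouth down

ROBOT

A 6-joint arm with a two-finger parallel gripper is mounted at the origin on a cart in front of the work surface, level with it; the furniture and walls round the work are solid. World frame = base frame: x ahead of the robot, y to its left, z up, the work surface at z = 0. Lengths are in m, angles in rad, forces in N, time in s.
With the tool pointing down it reaches from about 0.375 to 0.9 m from the base axis. Payload 3.1 kg.
Tool frame: the origin (TCP) lies midway between the tips of the shut fingers; the grasp point (between the pads) lies 19 mm behind it; z points along the fingers, y is the line along which they close (so a half turn about z gives the same grasp; the last joint's range is limited). The gripper opens to 87 mm and grips with 3 to 60 N. Pads are 19 mm wide; open, the fingers measure 117 mm over their backs; the gripper's body (75 mm by 190 mm) begins 51 mm behind the grasp point.
Start: joints at [-1.508, 0.527, 1.433, -0, 1.181, -0.178], TCP at [0.149, -0.607, 0.223] pointing down, gripper open.
Joint ranges: [-3.08, 3.08], [-0.75, 2.2], [0.22, 2.44], [-1.43, 4.57], [0, 2.65], [-2.85, 2.85]. Speed limits (rad/s): [2.79, 2.79, 3.14, 3.14, 3.14, 3.14].

INTERFACE

Orientations are given as a unit quaternion [x, y, z, w].
In Python, from rig import robot gives the robot as it stands.
- The arm moves only by the shell command python3 -m jog 'ROWS' [FORCE]. ROWS is a JSON object of lists of equal length, an entry for each row: "dp": the shift along the tool's x, y, z in mm, a list of three; "delta_rot": the turn, a rotation vector about the tool's x, y, z in rad, a list of three; "gripper": the opening, from -1 (shut) to 1 (fully open). A call has 1 to 12 rows; each row is the pose to reach, as a shift and turn from the pose commanded when the call began, along the tool's axes at that moment; what a row does not reach only later rows make up. A row lasts 1/10 s, in which the tool goes at most 50 mm and 8.59 degrees, less where a joint would pass 70% of its speed; a pose out of reach is approached as far as the arm can. A call with a gripper value outside its range is refused whole. The fingers move at their own pace and stop on an object; FORCE is the grip in N (left out, the last holds). Time passes only in rows, so rows that repeat a pose let the fingers close. It gives the time, the measured TCP pose, the force, the opening and the grip force at its end, in the units of the state.
- robot.get_obs(): the state, without advancing time (a new reading comes with each control period).
- robot.camera(name): name is "scene" or "top" or "wrist"; returns the picture (384x512x3 uint8, red, green, blue); there is no depth.
- robot.camera_model(name): a dict with "fx", "fy", "cx", "cy" (pixels), "xyz" and "orientation" of the camera in the world; the wrist camera has in their place "T_tool_cam" (4x4, takes a point from camera to tool coordinates, whose origin is the TCP and whose axes are the flange's). Camera axes: x right, y down, z forward; pixel columns grow to the right and rows downward; lengths in m; the calibration is good to about 2 mm. The wrist camera is an equidistant fisheye: a pixel r from the principal point sees the ray r / f radians off the axis. A picture is of the moment at which its call begins: read the wrist's pose just before it. camera_model takes no time and is no camera call.
- robot.hand_in(): hands the job in; it is judged then, once.
Trained networks look in the newest picture that a camera, given by its name, has taken for a name from the list of things; names that differ only in an ending like _2 or _b are one class to them, and where a whole thing is asked for, a point or a joint stands for the part that bears it (a point fixed in the world has none). Each returns a list of dicts, best first, with "score" (0 to 1); they miss things now and then, are a little off and sometimes report something else, mostly with a low value. They report only what shows in the picture. A call takes as long as a camera call. They do not tell look-alikes from the thing itself.
- robot.search_frame(name, camera): "rect" ([left, top, right, bottom] in pixels, round what is visible of it).
The state is a dict: "time": time; "q": joint angles; "joint_velocities": joint speeds; "joint_torque": joint torques, N m; "position": TCP position; "tool_rot": TCP orientation; "ft_force": force on the tool from outside, world axes, zero at the start; "moment": the same for the moment, N m; "grip_width": finger opening in m; "grip_force": force on a finger pad.
Only numpy, scipy, OpenCV 4.12 (cv2) and the standard library are available. Lean on these libraries where they do the work, as an engineer would, in place of code of your own. Each camera call takes 0.05 s, during which the arm holds its last target. There are 200 camera calls.

TASK

Load the two laser nests: lift the focus gauge out of its cup and stand it upright in the small open tray, then seat that emptied cup mouth up in the square pocket, fully down on the pocket floor. Seat the cup that lies on its side in the rail cradle in the round pocket, turned mouth down and also fully down; the two cups may go in either order. Leave the empty spare cup, the brush and the screwdriver where they are.

Things in the scene. Friction and masses are not known exactly. Their poses are not given: they have to be found in the camera images.
- focus_gauge: Steel focus gauge, a turned rod 125 mm tall that stands upright inside gauge_cup at the start: foot disc 42 mm in diameter and 8 mm high, stem 22 mm in diameter, grooved grip head 30 mm in diameter from 92 to 125 mm above the foot. Origin at the centre of its underside, z up along the rod. 0.12 kg. It fits with 7 mm play in the cup.
- gauge_cup: Plain turned steel cup, black inside, outside diameter 62 mm, 51 mm high, wall 3 mm, floor 3 mm; stands mouth up on the worktop with the focus gauge in it. Origin at the centre of the underside of its closed base, z axis towards its mouth. 0.12 kg. To be seated mouth up in the square pocket.
- lying_cup: An equal cup (62 mm in diameter, 51 mm high, 0.12 kg) lying on its side on the two rails of the cradle, its axis level, about 41 mm above the worktop, its mouth to the left as seen from the robot. Origin at the centre of the outer face of its closed base, z axis towards its mouth. Seated mouth down, its origin lies 51 mm above the pocket floor.
- spare_cup: A third equal cup, empty, standing mouth up on the worktop: to be left alone. Origin at the centre of its underside.
- cradle: Fixed cradle: steel foot plate 70 x 50 x 6 mm with two rails 66 mm long and 10 mm in diameter along its x axis, 40 mm apart, their tops 16 mm above the worktop. Origin at the centre of its underside on the worktop; the lying cup's mouth points along its +x.
- round_pocket (a point): Centre of the floor of the round pocket, 10 mm above the worktop: 69 mm in diameter, 7 mm deep with a 3.5 mm chamfer, in a fixed aluminium plate 100 x 100 x 17 mm. z up, x and y along the plate's sides.
- square_pocket (a point): Centre of the floor of the square pocket, 10 mm above the worktop: 69 x 69 mm, 7 mm deep with a 3.5 mm chamfer, in another fixed aluminium plate 100 x 100 x 17 mm. z up, x and y along the plate's sides.
- tray: Fixed open grey tray 90 x 90 mm, walls 4 mm thick and 18 mm high, floor about 4 mm thick. Origin at the centre of its underside on the worktop, x and y along its sides.
- brush: Flat brush with a wooden handle, 154 mm long, 10 mm high, a bystander near the front edge; origin under its middle.
- screwdriver: Red-handled screwdriver, 195 mm long, 25 mm high, a bystander near the front edge; origin under its middle.
Not all that is in view belongs to the job. What is shaped like the focus_gauge but purple is not meant.

How it is judged:
By the outcome, as a careful person would: the job done as asked, in the order asked, and still so for the second after the job is handed in, with the robot touching nothing.
It also fails if it takes over 72 s, if anything falls off the work surface, if the arm or the gripper's body presses on something with over 40 N, if the wrist force passes 120 N, or if a joint passes its speed limit or range.

## Working session

There is one attempt and no reset: what is moved stays moved. The work goes in short steps, Python scripts to look and compute and a shell command to move; the robot and the scene stay as the last step left them, time stands still between calls to the robot, and variables do not carry over. Pictures are saved under pics/ and viewed, at most 10 in all, crops included, and the job is handed in when it is done.

```bash
ls; mkdir -p pics
cat > h.py <<'E'
import numpy as np, cv2
from scipy.spatial.transform import Rotation as R
from rig import robot
def save(cam,name):
    im=robot.camera(cam); cv2.imwrite(f'pics/{name}.png',im[:,:,::-1]); return im
def ray(cam,u,v,tool=None):
    m=robot.camera_model(cam)
    x=(u-m['cx'])/m['fx']; y=(v-m['cy'])/m['fy']
    if 'T_tool_cam' in m:
        T=np.array(m['T_tool_cam']); p,q=tool
        r=np.hypot(x,y); d=np.array([np.sin(r)*x/max(r,1e-9),np.sin(r)*y/max(r,1e-9),np.cos(r)])
        Rt=R.from_quat(q).as_matrix(); return np.array(p)+Rt@T[:3,3], Rt@T[:3,:3]@d
    return np.array(m['xyz']), R.from_quat(m['orientation']).as_matrix()@np.array([x,y,1])
def at(cam,u,v,z,tool=None):
    o,d=ray(cam,u,v,tool); return o+d*(z-o[2])/d[2]
def proj(cam,P,tool=None):
    m=robot.camera_model(cam); P=np.atleast_2d(P)
    if 'T_tool_cam' in m:
        T=np.array(m['T_tool_cam']); p,q=tool
        c=((P-np.array(p))@R.from_quat(q).as_matrix()-T[:3,3])@T[:3,:3]
        r=np.hypot(c[:,0],c[:,1]); th=np.arctan2(r,c[:,2]); s=th/np.maximum(r,1e-9)
        return np.c_[m['cx']+m['fx']*c[:,0]*s, m['cy']+m['fy']*c[:,1]*s]
    c=(P-np.array(m['xyz']))@R.from_quat(m['orientation']).as_matrix()
    return np.c_[m['cx']+m['fx']*c[:,0]/c[:,2], m['cy']+m['fy']*c[:,1]/c[:,2]]
E
python3 - <<'E'
from h import *
for c in ['top','scene']:
    im=save(c,c+'0')
    m=robot.camera_model(c); print(c,m)
    for n in ['focus_gauge','gauge_cup','cradle','round_pocket','square_pocket','tray','brush']:
        print(n,[(round(d['score'],2),np.round(d['rect']).tolist()) for d in robot.search_frame(n,c)][:4])
o=robot.get_obs();print(o)
print(robot.camera_model('wrist'))
E
```

```text
pics
top {'fx': 488.10387856520293, 'fy': 488.10387856520293, 'cx': 249.38765291819485, 'cy': 200.55372732534164, 'xyz': array([ 0.36294044, -0.10809365,  0.98780318]), 'orientation': array([-0.69969901,  0.71153299, -0.05199199,  0.03793329])}
focus_gauge [(0.85, [324.0, 135.0, 356.0, 168.0]), (0.8, [358.0, 227.0, 394.0, 249.0])]
gauge_cup [(0.95, [347.0, 219.0, 384.0, 254.0])]
cradle [(0.81, [148.0, 154.0, 164.0, 184.0])]
round_pocket [(0.87, [187.0, 135.0, 239.0, 190.0])]
square_pocket [(0.55, [261.0, 178.0, 319.0, 234.0]), (0.39, [111.0, 210.0, 162.0, 258.0])]
tray [(0.78, [112.0, 211.0, 162.0, 255.0]), (0.71, [262.0, 180.0, 319.0, 233.0]), (0.54, [148.0, 154.0, 163.0, 181.0])]
brush [(0.92, [116.0, 257.0, 195.0, 270.0])]
scene {'fx': 499.451312588827, 'fy': 499.451312588827, 'cx': 253.4057009079458, 'cy': 196.0901409656306, 'xyz': array([-0.30562204,  0.61332976,  0.51936161]), 'orientation': array([-0.33066212,  0.7706941 , -0.50276247,  0.20957832])}
focus_gauge [(0.49, [155.0, 233.0, 215.0, 268.0]), (0.44, [261.0, 172.0, 280.0, 185.0])]
gauge_cup [(0.53, [320.0, 187.0, 346.0,
[... 744 characters left out ...]
array([9.92761701e-01, 1.20100808e-01, 3.93426326e-06, 1.22406300e-05]), 'ft_force': array([0.13869156, 0.02445093, 0.26277634]), 'moment': array([-0.00982964, -0.0167343 , -0.01574698]), 'grip_force': 0.0, 'grip_width': 0.08698189892697958}
{'fx': 297.3186396354542, 'fy': 297.3186396354542, 'cx': 249.10234294301188, 'cy': 194.29085144382321, 'T_tool_cam': array([[ 5.08719489e-04, -9.56452055e-01, -2.91889033e-01,
         8.00139468e-02],
       [ 9.99999760e-01,  6.23847717e-04, -3.01351042e-04,
        -7.92774576e-04],
       [ 4.70322131e-04, -2.91888809e-01,  9.56452143e-01,
        -1.60192275e-01],
       [ 0.00000000e+00,  0.00000000e+00,  0.00000000e+00,
         1.00000000e+00]])}
```

Run:
```python
import cv2
a=cv2.imread('pics/top0.png'); cv2.imwrite('pics/top0c.png',cv2.resize(a[110:290,100:410],None,fx=2.58,fy=2.58,interpolation=cv2.INTER_CUBIC))
a=cv2.imread('pics/scene0.png'); cv2.imwrite('pics/scene0c.png',cv2.resize(a[140:290,110:370],None,fx=3,fy=3,interpolation=cv2.INTER_CUBIC))
```

```text
(no output)
```

View pics/top0c.png

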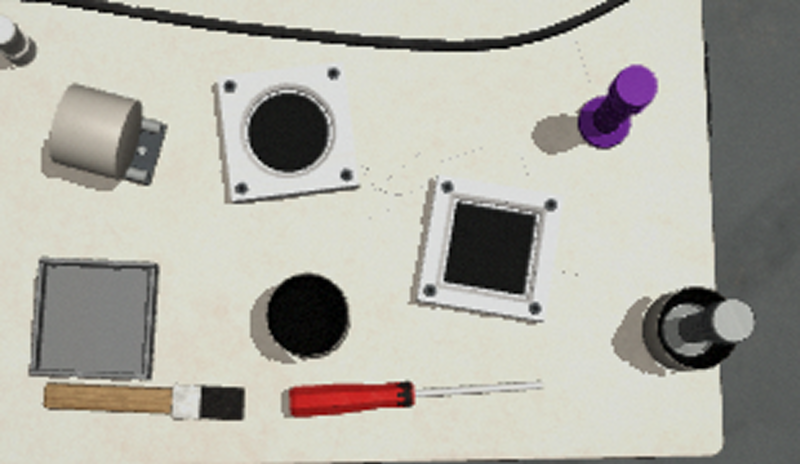

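View pics/scene0c.png

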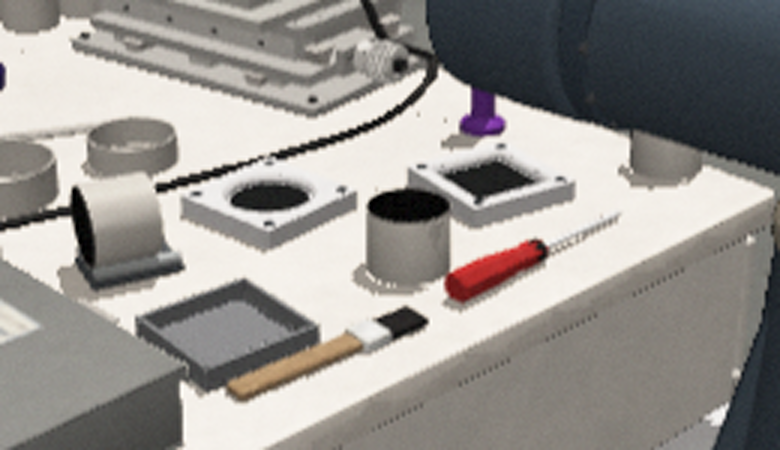

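The top view shows the gauge in its cup at the right, around (368,237) px, with the purple look-alike above it at (340,150). The spare cup is at (219,232), the lying cup at (137,160) with its mouth to the left, the tray at (136,233), the round pocket at (212,161) and the square pocket at (290,206).

Run:
```python
from h import *
f=lambda cx,cy:(100+cx/2.58,110+cy/2.58)
def P(n,cx,cy,z): print(n,np.round(at('top',*f(cx,cy),z)[:2],4))
P('cup rim',694,327,.051);P('head top',734,319,.128)
P('spare',308,315,.051)
for c in [(246,65),]: pass
for n,pts in {'round':[(217,82),(345,66),(358,186),(232,202)],'square':[(436,177),(560,202),(542,321),(414,303)]}.items():
    q=np.array([at('top',*f(*p),.017)[:2] for p in pts]); print(n,q.mean(0).round(4),np.linalg.norm(q-np.roll(q,1,0),axis=1).round(3),np.degrees(np.arctan2(*(q[0]-q[1])[::-1])).round(1))
q=np.array([at('top',*f(*p),.018)[:2] for p in [(41,257),(159,263),(152,380),(31,374)]]);print('tray',q.mean(0).round(4),np.linalg.norm(q-np.roll(q,1,0),axis=1).round(3),np.degrees(np.arctan2(*(q[0]-q[1])[::-1])).round(1))
# lying cup silhouette: top line at z=.072 ; axis direction from foot plate right edge and silhouette
q=np.array([at('top',*f(*p),.041)[:2] for p in [(75,84),(142,103),(125,179),(52,157)]]);print('lying',q.round(4),q.mean(0),np.linalg.norm(q-np.roll(q,1,0),axis=1).round(3),np.degrees(np.arctan2(*(q[0]-q[1])[::-1])).round(1))
q=np.array([at('top',*f(*p),.006)[:2] for p in [(166,122),(148,184)]]);print('plate edge',q.round(4))
```

```text
cup rim [ 0.4088 -0.3569]
head top [ 0.4101 -0.3643]
spare [ 0.4226 -0.0692]
round [ 0.5672 -0.0536] [0.096 0.102 0.097 0.099] 96.6
square [ 0.4727 -0.2081] [0.1   0.099 0.094 0.1  ] 77.6
tray [0.425  0.0947] [0.09  0.091 0.09  0.092] 86.2
lying [[0.6032 0.1077]
 [0.5876 0.0565]
 [0.5288 0.069 ]
 [0.5466 0.1244]] [0.56657184 0.08939307] [0.059 0.054 0.06  0.058] 73.1
plate edge [[0.5803 0.0435]
 [0.5307 0.0574]]
```

```bash
cat >> h.py <<'E'
def to(pos,quat=None):
    "print dp mm and rotvec in present tool frame to reach pos, quat"
    o=robot.get_obs(); r=R.from_quat(o['tool_rot'])
    print('dp',np.round(r.inv().apply(np.array(pos)-o['position'])*1000,1), 'rot',np.round((r.inv()*R.from_quat(quat)).as_rotvec(),3) if quat is not None else '', 'from',np.round(o['position'],4),'t',o['time'])
def down(yaw):  # tool x at world angle yaw, z down
    c,s=np.cos(yaw),np.sin(yaw); return R.from_matrix(np.array([[c,s,0],[s,-c,0],[0,0,-1]])).as_quat()
def wrist(name=None):
    o=robot.get_obs(); im=robot.camera('wrist')
    if name: cv2.imwrite(f'pics/{name}.png',im[:,:,::-1])
    return im,(o['position'],o['tool_rot'])
E
python3 - <<'E'
from h import *
to([.409,-.362,.21],down(0.24))
E
```

```text
dp [ 310.8 -175.9   12.6] rot [ 0.    -0.     0.001] from [ 0.1491 -0.6069  0.2226] t 0.8
```

```bash
python3 -m jog '{"dp":[[40,-22,1],[80,-45,3],[120,-68,5],[160,-90,7],[200,-113,9],[240,-136,11],[280,-158,12],[311,-176,13],[311,-176,13],[311,-176,13],[311,-176,13]],"delta_rot":[[0,0,0],[0,0,0],[0,0,0],[0,0,0],[0,0,0],[0,0,0],[0,0,0],[0,0,0],[0,0,0],[0,0,0],[0,0,0]],"gripper":[1,1,1,1,1,1,1,1,1,1,1]}'
python3 - <<'E'
from h import *
im,t=wrist('w1'); o=robot.get_obs(); print(o['q'],t)
for n in ['focus_gauge','gauge_cup','square_pocket']: print(n,[(round(d['score'],2),np.round(d['rect']).tolist()) for d in robot.search_frame(n,'wrist')])
E
```

```text
time: 1.9
position: [0.4087, -0.3627, 0.2097]
tool_rot: [0.993, 0.12, -0.0, 0.0]
ft_force: [-0.3, 0.7, -0.0]
grip_width: 0.0871
grip_force: 0.0
[-9.30790305e-01  4.38213959e-01  1.64514383e+00 -3.99927342e-04
  1.05781787e+00  4.00934112e-01] (array([ 0.40871506, -0.36267326,  0.20966342]), array([ 9.92797943e-01,  1.19800358e-01, -8.00926065e-05,  3.36176310e-04]))
focus_gauge [(0.84, [214.0, 0.0, 253.0, 49.0]), (0.83, [232.0, 155.0, 266.0, 219.0])]
gauge_cup [(0.65, [221.0, 146.0, 274.0, 198.0])]
square_pocket [(0.66, [96.0, 43.0, 192.0, 148.0])]
```

View pics/w1.png

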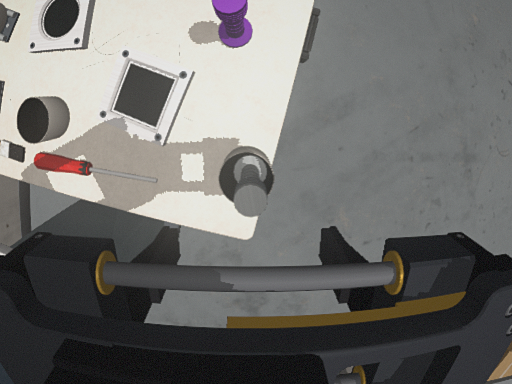

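The wrist view shows the cup rim around (246,174), the gauge head's top disc around (250,201), the square pocket at (145,96) and the purple gauge at the top edge.

Run:
```python
from h import *
im=cv2.imread('pics/w1.png')[:,:,::-1]; o=robot.get_obs(); t=(o['position'],o['tool_rot'])
for (u,v),z in [((250.5,201),.128),((246,175),.051)]: print(at('wrist',u,v,z,t).round(4))
th=np.linspace(0,6.28,200)
ov=im[:,:,::-1].copy()
def circ(c,r,z,col):
    for u,v in proj('wrist',np.c_[c[0]+r*np.cos(th),c[1]+r*np.sin(th),z+0*th],t): cv2.circle(ov8,(int(round((u-190)*8)),int(round((v-120)*8))),1,col,-1)
ov8=cv2.resize(ov[120:195+40,190:290],None,fx=8,fy=8,interpolation=cv2.INTER_CUBIC)[:600]
# shift so head is visible: rows 120..195
ov8=cv2.resize(ov[145:220,200:300],None,fx=8,fy=8,interpolation=cv2.INTER_CUBIC)
def circ(c,r,z,col):
    for u,v in proj('wrist',np.c_[c[0]+r*np.cos(th),c[1]+r*np.sin(th),z+0*th],t): cv2.circle(ov8,(int(round((u-199.5)*8)),int(round((v-144.5)*8))),1,col,-1)
circ((.409,-.357),.031,.051,(0,0,255)); circ((.41,-.3643),.015,.128,(0,255,0))
cv2.imwrite('pics/w1o.png',ov8)
```

```text
[ 0.4087 -0.3631  0.128 ]
[ 0.4121 -0.3575  0.051 ]
```

View pics/w1o.png

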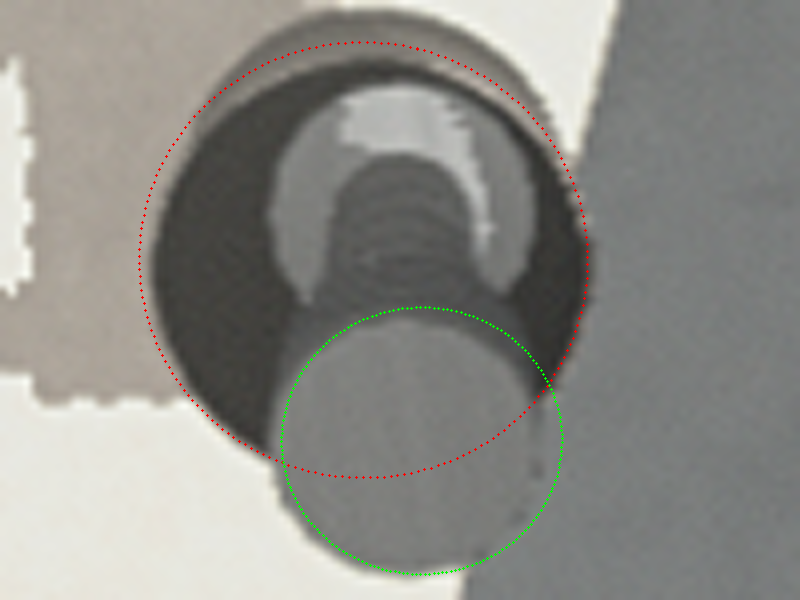

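The head disc centre is about (0.409,-0.363), directly below the TCP. I'll descend and grip.

```bash
python3 -m jog '{"dp":[[0,0,40],[0,0,75],[0,0,100],[0,0,113],[0,0,115],[0,0,115],[0,0,115],[0,0,115],[0,0,115],[0,0,115],[0,0,115],[0,0,115]],"delta_rot":[[0,0,0],[0,0,0],[0,0,0],[0,0,0],[0,0,0],[0,0,0],[0,0,0],[0,0,0],[0,0,0],[0,0,0],[0,0,0],[0,0,0]],"gripper":[1,1,1,1,1,1,-1,-1,-1,-1,-1,-1]}' 25
```

```text
time: 3.3
position: [0.4092, -0.3618, 0.0947]
tool_rot: [0.993, 0.12, 0.0, 0.0]
ft_force: [0.4, -0.2, 0.2]
grip_width: 0.0469
grip_force: 0.0
```

```bash
python3 -m jog '{"dp":[[0,0,0],[0,0,0],[0,0,0],[0,0,0],[0,0,0],[0,0,-15],[0,0,-45],[0,0,-80],[0,0,-100],[0,0,-105],[0,0,-105]],"delta_rot":[[0,0,0],[0,0,0],[0,0,0],[0,0,0],[0,0,0],[0,0,0],[0,0,0],[0,0,0],[0,0,0],[0,0,0],[0,0,0]],"gripper":[-1,-1,-1,-1,-1,-1,-1,-1,-1,-1,-1]}'
python3 - <<'E'
from h import *
to([.425,.095,.20],down(0.24))
E
```

```text
time: 4.4
position: [0.4091, -0.3619, 0.1999]
tool_rot: [0.993, 0.12, 0.0, 0.0]
ft_force: [-0.6, 0.0, -0.5]
grip_width: 0.0293
grip_force: 25.0
dp [ 124.3 -439.9   -0.5] rot [ 0.001 -0.     0.001] from [ 0.4091 -0.3619  0.1999] t 4.4
```

```bash
python3 -m jog '{"dp":[[7,-25,0],[18,-65,0],[31,-110,0],[44,-155,0],[56,-200,0],[69,-245,0],[82,-290,0],[95,-335,0],[107,-380,0],[118,-418,0],[124,-440,0],[124,-440,0]],"delta_rot":[[0,0,0],[0,0,0],[0,0,0],[0,0,0],[0,0,0],[0,0,0],[0,0,0],[0,0,0],[0,0,0],[0,0,0],[0,0,0],[0,0,0]],"gripper":[-1,-1,-1,-1,-1,-1,-1,-1,-1,-1,-1,-1]}'
python3 - <<'E'
from h import *
im,t=wrist('w2'); print(t)
for n in ['tray']: print(n,[(round(d['score'],2),np.round(d['rect']).tolist()) for d in robot.search_frame(n,'wrist')])
to([.425,.095,.097],down(0.24))
E
```

```text
time: 5.6
position: [0.4229, 0.0975, 0.198]
tool_rot: [0.992, 0.122, -0.002, -0.001]
ft_force: [0.3, -1.1, -1.0]
grip_width: 0.0294
grip_force: 25.0
(array([0.42288374, 0.09753173, 0.19804469]), array([ 9.92480332e-01,  1.22388543e-01, -1.86689411e-03, -5.92205897e-04]))
tray []
dp [  1.6   0.6 101.4] rot [-0.     0.003  0.003] from [0.4236 0.0952 0.1984] t 5.7
```

View pics/w2.png

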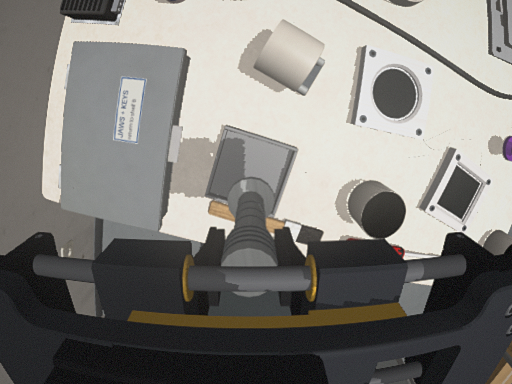

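The tray is centred around (253,173) px, with a toolbox to its left, the lying cup at (290,57), the round pocket at (395,93) and the square pocket at (462,192). I need the toolbox height and edge before lowering the 190 mm wide gripper.

Run:
```python
from h import *
im=cv2.imread('pics/top0.png'); sc=cv2.imread('pics/scene0.png')
a=cv2.resize(im[100:290,0:200],None,fx=2,fy=2,interpolation=cv2.INTER_CUBIC); b=cv2.resize(sc[180:370,0:200],None,fx=2,fy=2,interpolation=cv2.INTER_CUBIC)
cv2.imwrite('pics/box.png',np.hstack([a,b]))
T=(np.array([0.42288374, 0.09753173, 0.19804469]), np.array([ 9.92480332e-01,  1.22388543e-01, -1.86689411e-03, -5.92205897e-04]))
q=np.array([at('wrist',*p,.018,T)[:2] for p in [(228,124),(299,149),(278,222),(207,196)]]);print('tray',q.mean(0).round(4),np.linalg.norm(q-np.roll(q,1,0),axis=1).round(3))
for z in (.03,.06,.09,.12): print(z,[at('wrist',*p,z,T)[:2].round(3) for p in [(187,45),(160,230)]])
q=np.array([at('wrist',*p,.017,T)[:2] for p in [(366,46),(436,66),(419,137),(351,124)]]);print('round',q.mean(0).round(4),np.linalg.norm(q-np.roll(q,1,0),axis=1).round(3))
```

```text
tray [0.4244 0.0943] [0.09  0.087 0.094 0.093]
0.03 [array([0.552, 0.201]), array([0.33, 0.19])]
0.06 [array([0.547, 0.194]), array([0.346, 0.183])]
0.09 [array([0.543, 0.186]), array([0.361, 0.177])]
0.12 [array([0.538, 0.178]), array([0.377, 0.17 ])]
round [ 0.5683 -0.0494] [0.098 0.103 0.099 0.098]
```

View pics/box.png

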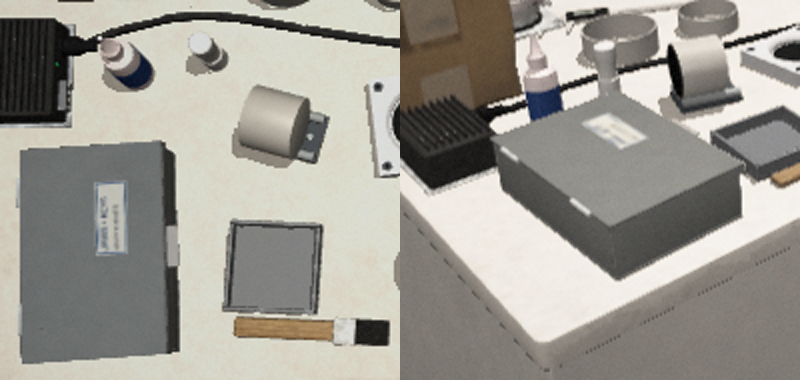

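The box is only about 5–6 cm tall, well below the gripper body's height of about 165 mm here. Lowering the gauge.

```bash
python3 -m jog '{"dp":[[0,0,20],[0,0,55],[0,0,80],[0,0,94],[0,0,99],[0,0,102],[0,0,103],[0,0,103],[0,0,103]],"delta_rot":[[0,0,0],[0,0,0],[0,0,0],[0,0,0],[0,0,0],[0,0,0],[0,0,0],[0,0,0],[0,0,0]],"gripper":[-1,-1,-1,-1,-1,-1,-1,-1,-1]}'
```

```text
time: 6.6
position: [0.4251, 0.095, 0.0972]
tool_rot: [0.993, 0.12, 0.001, 0.0]
ft_force: [0.4, -0.0, -2.2]
grip_width: 0.0296
grip_force: 25.0
```

```bash
python3 -m jog '{"dp":[[0,0,1],[0,0,2],[0,0,2],[0,0,2]],"delta_rot":[[0,0,0],[0,0,0],[0,0,0],[0,0,0]],"gripper":[-1,-1,-1,-1]}'
```

```text
time: 7.0
position: [0.4255, 0.095, 0.0956]
tool_rot: [0.993, 0.12, 0.001, 0.0]
ft_force: [-0.1, 0.1, 8.7]
grip_width: 0.0291
grip_force: 24.9
```

Contact with the tray floor. Release and rise.

```bash
python3 -m jog '{"dp":[[0,0,0],[0,0,0],[0,0,0],[0,0,0],[0,0,0],[0,0,0],[0,0,-10],[0,0,-45],[0,0,-85],[0,0,-110],[0,0,-115],[0,0,-115]],"delta_rot":[[0,0,0],[0,0,0],[0,0,0],[0,0,0],[0,0,0],[0,0,0],[0,0,0],[0,0,0],[0,0,0],[0,0,0],[0,0,0],[0,0,0]],"gripper":[1,1,1,1,1,1,1,1,1,1,1,1]}'
python3 - <<'E'
from h import *
im,t=wrist('w3')
for n in ['focus_gauge','tray']: print(n,[(round(d['score'],2),np.round(d['rect']).tolist()) for d in robot.search_frame(n,'wrist')])
for p in [(.4251,.095,.129),(.4251,.095,.004)]: print(proj('wrist',p,t))
to([.4103,-.357,.21],down(0.24))
E
```

```text
time: 8.2
position: [0.425, 0.095, 0.2106]
tool_rot: [0.993, 0.12, 0.001, 0.0]
ft_force: [0.0, 0.2, 0.4]
grip_width: 0.0867
grip_force: 0.0
focus_gauge [(0.77, [498.0, 135.0, 509.0, 161.0]), (0.68, [233.0, 157.0, 268.0, 218.0])]
tray [(0.58, [201.0, 127.0, 291.0, 213.0])]
[[250.1276245 201.3373088]]
[[249.77350956 170.39096554]]
dp [-120.6  435.9   -1.6] rot [-0.001  0.003  0.001] from [0.4235 0.095  0.2084] t 8.35
```

The gauge stands upright in the tray. Back to the emptied cup.

```bash
python3 -m jog '{"dp":[[-7,25,0],[-18,65,0],[-31,110,0],[-44,155,0],[-56,200,0],[-69,245,0],[-82,290,0],[-95,335,0],[-107,380,0],[-116,418,0],[-121,436,0],[-121,436,0]],"delta_rot":[[0,0,0],[0,0,0],[0,0,0],[0,0,0],[0,0,0],[0,0,0],[0,0,0],[0,0,0],[0,0,0],[0,0,0],[0,0,0],[0,0,0]],"gripper":[1,1,1,1,1,1,1,1,1,1,1,1]}'
python3 -m jog '{"dp":[[0,0,0]],"delta_rot":[[0,0,0]],"gripper":[1]}'
python3 - <<'E'
from h import *
im,t=wrist('w4'); print(t)
for n in ['gauge_cup','square_pocket']: print(n,[(round(d['score'],2),np.round(d['rect']).tolist()) for d in robot.search_frame(n,'wrist')])
th=np.linspace(0,6.28,200)
ov8=cv2.resize(im[130:205,200:300,::-1],None,fx=8,fy=8,interpolation=cv2.INTER_CUBIC)
def circ(c,r,z,col):
    for u,v in proj('wrist',np.c_[c[0]+r*np.cos(th),c[1]+r*np.sin(th),z+0*th],t): cv2.circle(ov8,(int(round((u-199.5)*8)),int(round((v-129.5)*8))),1,col,-1)
circ((.411,-.357),.031,.051,(0,0,255)); circ((.411,-.357),.028,.003,(0,255,0))
cv2.imwrite('pics/w4o.png',ov8)
E
```

```text
time: 9.55
position: [0.4106, -0.3591, 0.208]
tool_rot: [0.993, 0.119, -0.0, -0.001]
ft_force: [-0.5, 0.5, -0.2]
grip_width: 0.0868
grip_force: 0.0
time: 9.65
position: [0.4103, -0.3552, 0.2083]
tool_rot: [0.993, 0.12, -0.001, -0.002]
ft_force: [-0.9, 1.1, 0.1]
grip_width: 0.0871
grip_force: 0.0
(array([ 0.41033182, -0.35523218,  0.20825062]), array([ 9.92763358e-01,  1.20065240e-01, -8.73324176e-04, -2.11886077e-03]))
gauge_cup [(0.86, [230.0, 148.0, 280.0, 207.0])]
square_pocket [(0.79, [102.0, 46.0, 199.0, 146.0]), (0.65, [39.0, 156.0, 164.0, 184.0])]
```

View pics/w4o.png

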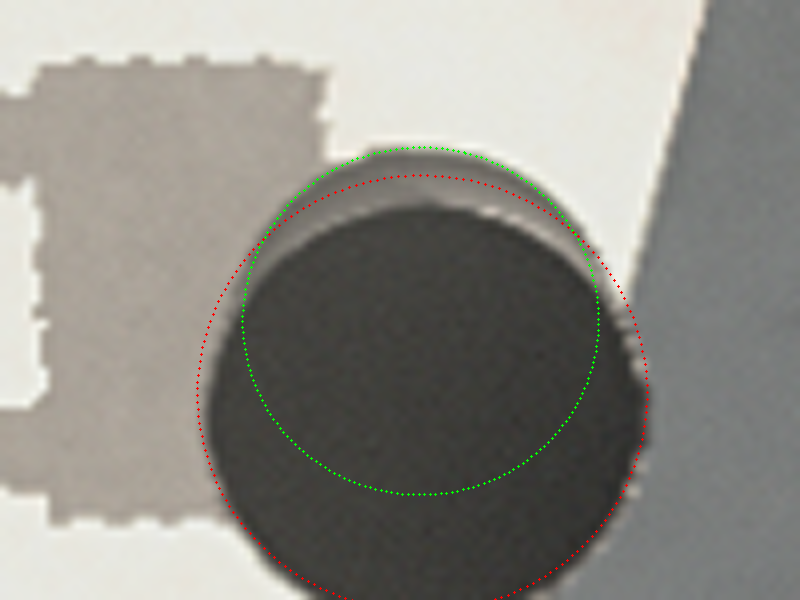

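The cup rim centre comes out near (0.4095,-0.3575), within 1–2 mm of the overlay.

Run:
```python
from h import *
to([.4095,-.3575,.018],down(0.24))
```

```text
dp [ -1.9   2.7 191.2] rot [-0.002  0.001  0.003] from [ 0.4109 -0.3548  0.2092] t 9.8
```

```bash
python3 -m jog '{"dp":[[-1,1,30],[-1,2,75],[-2,2,120],[-2,2,145],[-2,2,155],[-2,2,155]],"delta_rot":[[0,0,0],[0,0,0],[0,0,0],[0,0,0],[0,0,0],[0,0,0]],"gripper":[1,1,1,1,1,1]}' 25
python3 - <<'E'
from h import *
to([.4095,-.3575,.018],down(0.24))
E
```

```text
time: 10.4
position: [0.4095, -0.3581, 0.0538]
tool_rot: [0.993, 0.121, -0.001, -0.001]
ft_force: [0.4, 0.3, 0.2]
grip_width: 0.087
grip_force: 0.0
dp [ 0.2 -0.5 35.8] rot [-0.003  0.001  0.002] from [ 0.4095 -0.3581  0.0538] t 10.4
```

```bash
python3 -m jog '{"dp":[[0,0,12],[0,0,25],[0,0,33],[0,0,36],[0,0,36],[0,0,36],[0,0,36],[0,0,36],[0,0,36],[0,0,36],[0,0,36],[0,0,36]],"delta_rot":[[0,0,0],[0,0,0],[0,0,0],[0,0,0],[0,0,0],[0,0,0],[0,0,0],[0,0,0],[0,0,0],[0,0,0],[0,0,0],[0,0,0]],"gripper":[1,1,1,1,1,-1,-1,-1,-1,-1,-1,-1]}' 25
python3 - <<'E'
from h import *
to([.4727,-.2081,.10],down(0.24))
E
```

```text
time: 11.6
position: [0.4097, -0.3597, 0.0188]
tool_rot: [0.993, 0.12, 0.0, 0.0]
ft_force: [-0.2, 0.3, 2.8]
grip_width: 0.062
grip_force: 25.0
dp [  97.4 -132.2  -81.2] rot [ 0.    -0.     0.001] from [ 0.4097 -0.3597  0.0188] t 11.6
```

```bash
python3 -m jog '{"dp":[[0,0,-15],[0,0,-50],[0,0,-80],[10,-13,-100],[30,-42,-110],[55,-75,-115],[80,-108,-115],[94,-127,-115],[97,-132,-115],[97,-132,-115],[97,-132,-115]],"delta_rot":[[0,0,0],[0,0,0],[0,0,0],[0,0,0],[0,0,0],[0,0,0],[0,0,0],[0,0,0],[0,0,0],[0,0,0],[0,0,0]],"gripper":[-1,-1,-1,-1,-1,-1,-1,-1,-1,-1,-1]}'
python3 - <<'E'
from h import *
im,t=wrist('w5')
print([(round(d['score'],2),np.round(d['rect']).tolist()) for d in robot.search_frame('square_pocket','wrist')])
T1=(np.array([ 0.40871506, -0.36267326,  0.20966342]), np.array([ 9.92797943e-01,  1.19800358e-01, -8.00926065e-05,  3.36176310e-04]))
q=np.array([at('wrist',*p,.017,T1)[:2] for p in [(125,50),(194,72),(165,143),(97,116)]]);print(q.mean(0).round(4),np.linalg.norm(q-np.roll(q,1,0),axis=1).round(3))
# overlay of 69 mm square + plate outline at hypothesised centre
c=np.array([.4727,-.2081]);a=np.radians(77.6)
ax=np.array([np.cos(a),np.sin(a)]);ay=np.array([-ax[1],ax[0]])
ov=cv2.resize(im[60:260,150:350,::-1],None,fx=3,fy=3,interpolation=cv2.INTER_CUBIC)
for h,z,col in [(.0345,.010,(0,255,0)),(.05,.017,(0,0,255)),(.038,.017,(255,0,0))]:
    P=np.array([np.r_[c+h*(i*ax+j*ay),z] for i,j in [(-1,-1),(1,-1),(1,1),(-1,1)]]); P=np.vstack([P[k]+(P[(k+1)%4]-P[k])*s for k in range(4) for s in np.linspace(0,1,40)])
    for u,v in proj('wrist',P,t): cv2.circle(ov,(int((u-149.5)*3),int((v-59.5)*3)),1,col,-1)
cv2.imwrite('pics/w5o.png',ov); print(t)
E
```

```text
time: 12.7
position: [0.4723, -0.2093, 0.1334]
tool_rot: [0.993, 0.12, -0.0, 0.0]
ft_force: [-0.4, -0.1, -1.9]
grip_width: 0.0617
grip_force: 25.0
[(0.83, [186.0, 120.0, 316.0, 221.0])]
[ 0.4738 -0.2132] [0.091 0.095 0.093 0.1  ]
(array([ 0.47225674, -0.20925633,  0.13341752]), array([ 9.92781357e-01,  1.19937901e-01, -3.31755578e-05,  2.76316656e-04]))
```

View pics/w5o.png

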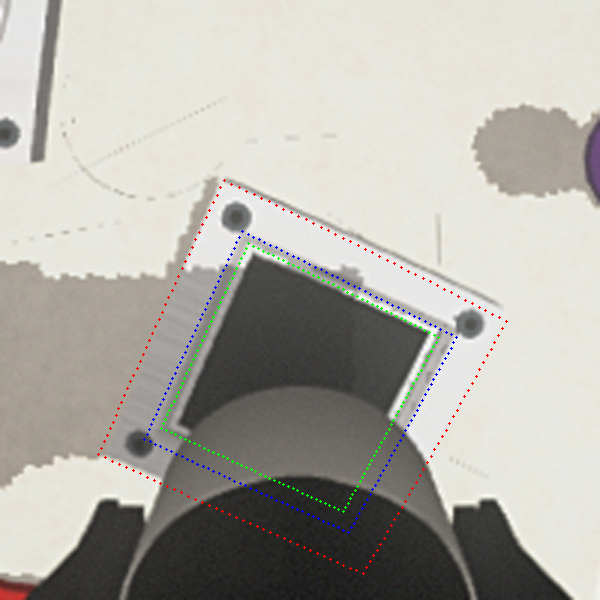

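The pocket overlay fits within about 1 mm. Lowering the cup.

```bash
python3 -m jog '{"dp":[[0,-1,20],[0,-1,50],[0,-1,75],[0,-1,88],[0,-1,94],[0,-1,98],[0,-1,101],[0,-1,103],[0,-1,104],[0,-1,104]],"delta_rot":[[0,0,0],[0,0,0],[0,0,0],[0,0,0],[0,0,0],[0,0,0],[0,0,0],[0,0,0],[0,0,0],[0,0,0]],"gripper":[-1,-1,-1,-1,-1,-1,-1,-1,-1,-1]}'
```

```text
time: 13.8
position: [0.4729, -0.2078, 0.0301]
tool_rot: [0.993, 0.12, 0.001, 0.001]
ft_force: [1.7, -0.5, -0.2]
grip_width: 0.0616
grip_force: 25.0
```

```bash
python3 -m jog '{"dp":[[0,0,1],[0,0,2],[0,0,2],[0,0,2]],"delta_rot":[[0,0,0],[0,0,0],[0,0,0],[0,0,0]],"gripper":[-1,-1,-1,-1]}'
```

```text
time: 14.2
position: [0.4729, -0.2078, 0.0288]
tool_rot: [0.993, 0.12, 0.001, 0.001]
ft_force: [1.1, -0.4, 8.3]
grip_width: 0.0617
grip_force: 25.0
```

The cup is down on the pocket floor (8 N of contact at exactly the expected height). Release and rise.

```bash
python3 -m jog '{"dp":[[0,0,0],[0,0,0],[0,0,0],[0,0,0],[0,0,0],[0,0,-10],[0,0,-45],[0,0,-90],[0,0,-135],[0,0,-165],[0,0,-180],[0,0,-180]],"delta_rot":[[0,0,0],[0,0,0],[0,0,0],[0,0,0],[0,0,0],[0,0,0],[0,0,0],[0,0,0],[0,0,0],[0,0,0],[0,0,0],[0,0,0]],"gripper":[1,1,1,1,1,1,1,1,1,1,1,1]}'
python3 - <<'E'
from h import *
to([.54,.06,.21],down(np.radians(73.5)))
E
```

```text
time: 15.4
position: [0.4734, -0.2082, 0.2108]
tool_rot: [0.993, 0.12, 0.002, 0.002]
ft_force: [-0.3, -0.5, 0.5]
grip_width: 0.0872
grip_force: 0.0
dp [ 1.286e+02 -2.446e+02  1.000e-01] rot [ 7.000e-03 -1.000e-03 -1.042e+00] from [ 0.4734 -0.2082  0.2108] t 15.4
```

```bash
python3 -m jog '{"dp":[[14,-27,0],[28,-54,0],[43,-81,0],[57,-108,0],[71,-136,0],[86,-163,0],[100,-190,0],[114,-217,0],[129,-245,0],[129,-245,0],[129,-245,0],[129,-245,0]],"delta_rot":[[0,0,-0.12],[0,0,-0.25],[0,0,-0.37],[0,0,-0.5],[0,0,-0.62],[0,0,-0.75],[0,0,-0.87],[0,0,-1.0],[0,0,-1.04],[0,0,-1.04],[0,0,-1.04],[0,0,-1.04]],"gripper":[1,1,1,1,1,1,1,1,1,1,1,1]}'
python3 - <<'E'
from h import *
im,t=wrist('w6'); print(t, robot.get_obs()['q'].round(3))
c=np.array([.5666,.0894,.041]); 
def draw(cam,base,off,s,tool,c,a,col):
    m=np.array([np.cos(a),np.sin(a),0]); n=np.array([-m[1],m[0],0]); th=np.linspace(0,6.28,150)
    for e in (-.0255,.0255):
        P=c+e*m+.031*(np.cos(th)[:,None]*n+np.sin(th)[:,None]*np.array([0,0,1]))
        for u,v in proj(cam,P,tool): cv2.circle(base,(int((u-off[0]+.5)*s),int((v-off[1]+.5)*s)),1,col,-1)
u,v=proj('wrist',c,t)[0]; x0,y0=int(u)-50,max(0,int(v)-60); print(u,v)
A=cv2.resize(im[y0:y0+120,x0:x0+100,::-1],None,fx=4,fy=4,interpolation=cv2.INTER_CUBIC); draw('wrist',A,(x0,y0),4,t,c,np.radians(73.5),(0,0,255))
tp=robot.camera('top')[:,:,::-1]; cv2.imwrite('pics/top6.png',tp)
B=cv2.resize(tp[130:190,112:162],None,fx=8,fy=8,interpolation=cv2.INTER_CUBIC); draw('top',B,(112,130),8,None,c,np.radians(73.5),(0,0,255))
cv2.imwrite('pics/w6o.png',np.hstack([A,B]))
E
```

```text
time: 16.6
position: [0.5382, 0.0606, 0.2068]
tool_rot: [0.802, 0.597, -0.001, -0.0]
ft_force: [-0.4, 0.7, -0.2]
grip_width: 0.0872
grip_force: 0.0
(array([0.53820306, 0.06064699, 0.2068072 ]), array([ 8.02083241e-01,  5.97211484e-01, -8.42152294e-04, -4.57532719e-04])) [-0.094  0.436  1.658 -0.     1.049  0.197]
267.26217507923405 147.26483666732003
```

View pics/w6o.png

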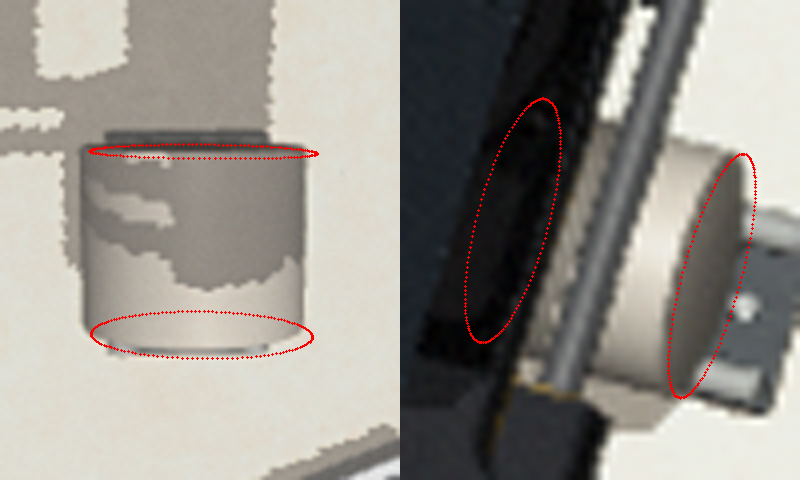

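The overlay shows the cup in the wrist view about 2.5 mm to the left of the estimate, and the top view agrees within about 2 mm. Axis direction and length fit. Next is the tilted pre-grasp.

```bash
cat >> h.py <<'E'
A=np.radians(73.5); M=np.array([np.cos(A),np.sin(A),0]); Y=np.array([np.sin(A),-np.cos(A),0]); DN=np.array([0,0,-1.])
def tilt(deg):
    t=np.radians(deg); z=M*np.sin(t)+DN*np.cos(t); return z,R.from_matrix(np.c_[np.cross(Y,z),Y,z]).as_quat()
C=np.array([.5648,.0907,.041])
E
python3 - <<'E'
from h import *
z,q=tilt(50); G=C-.007*M+.019*z; print(G,z)
to(G-.09*z,q); to(G,q)
E
```

```text
[0.56694569 0.09794373 0.02878704] [ 0.21756838  0.73449853 -0.64278761]
dp [-24.6  16.8 120.5] rot [ 0.001  0.873 -0.004] from [0.5385 0.0603 0.2072] t 16.7
dp [ 44.3  16.6 178.4] rot [ 0.001  0.873 -0.004] from [0.5385 0.0603 0.2072] t 16.7
```

```bash
python3 -m jog '{"dp":[[-10,4,0],[-20,8,5],[-30,12,15],[-35,16,30],[-35,17,55],[-30,17,80],[-25,17,105],[-25,17,120],[-25,17,120],[-25,17,120],[-25,17,120]],"delta_rot":[[0,0.14,0],[0,0.28,0],[0,0.42,0],[0,0.56,0],[0,0.7,0],[0,0.83,0],[0,0.873,0],[0,0.873,0],[0,0.873,0],[0,0.873,0],[0,0.873,0]],"gripper":[1,1,1,1,1,1,1,1,1,1,1]}'
python3 - <<'E'
from h import *
z,q=tilt(50); G=C-.007*M+.019*z; to(G,q); print(robot.get_obs()['q'].round(2))
im,t=wrist('w7'); print([(round(d['score'],2),np.round(d['rect']).tolist()) for d in robot.search_frame('lying_cup','wrist')])
n=Y;th=np.linspace(0,6.28,150); P=np.vstack([C+e*M+.031*(np.cos(th)[:,None]*n+np.sin(th)[:,None]*DN) for e in (-.0255,.0255)]); p=proj('wrist',P,t); print(p.min(0),p.max(0))
E
```

```text
time: 17.8
position: [0.5488, 0.0326, 0.0891]
tool_rot: [0.726, 0.543, 0.339, -0.251]
ft_force: [-0.4, 0.3, 0.2]
grip_width: 0.0869
grip_force: 0.0
dp [-2.6 -1.4 90.7] rot [0.003 0.001 0.002] from [0.5488 0.0326 0.0891] t 17.8
[-0.59  0.8   1.85  0.97  1.09 -1.04]
[(0.92, [210.0, 153.0, 285.0, 244.0])]
[209.60333562 152.57606469] [287.48903712 242.64674046]
```

The detector box matches the predicted outline within about 1–2 px. Advance and grip.

```bash
python3 -m jog '{"dp":[[-2,-1,25],[-2,-1,55],[-2,-1,75],[-2,-1,86],[-2,-1,90],[-2,-1,90],[-2,-1,90],[-2,-1,90],[-2,-1,90],[-2,-1,90],[-2,-1,90],[-2,-1,90]],"delta_rot":[[0,0,0],[0,0,0],[0,0,0],[0,0,0],[0,0,0],[0,0,0],[0,0,0],[0,0,0],[0,0,0],[0,0,0],[0,0,0],[0,0,0]],"gripper":[1,1,1,1,1,1,-1,-1,-1,-1,-1,-1]}' 30
python3 -m jog '{"dp":[[0,0,0],[0,0,0]],"delta_rot":[[0,0,0],[0,0,0]],"gripper":[-1,-1]}'
python3 - <<'E'
from h import *
z,q=tilt(50); G=C-.007*M+.019*z; to(G,q); to(G+[0,0,.12],q)
E
```

```text
time: 19.1
position: [0.5669, 0.0972, 0.0284]
tool_rot: [0.727, 0.541, 0.339, -0.252]
ft_force: [0.6, -1.7, 2.8]
grip_width: 0.0615
grip_force: 30.0
time: 19.3
position: [0.5669, 0.0973, 0.0284]
tool_rot: [0.727, 0.541, 0.339, -0.252]
ft_force: [-0.5, -3.3, 2.2]
grip_width: 0.0614
grip_force: 30.0
dp [ 0.7 -0.2  0.2] rot [ 0.003 -0.    -0.001] from [0.5669 0.0973 0.0284] t 19.3
dp [ 92.7  -0.1 -76.8] rot [ 0.003 -0.    -0.001] from [0.5669 0.0973 0.0284] t 19.3
```

Gripped at the 61.5 mm diameter. Lift straight up.

```bash
python3 -m jog '{"dp":[[8,0,-6],[23,0,-19],[46,0,-38],[70,0,-58],[86,0,-71],[92,0,-77],[92,0,-77]],"delta_rot":[[0,0,0],[0,0,0],[0,0,0],[0,0,0],[0,0,0],[0,0,0],[0,0,0]],"gripper":[-1,-1,-1,-1,-1,-1,-1]}'
python3 - <<'E'
from h import *
# final: tilt -40; grasp point held: cup centre offset from grasp = 7mm toward mouth(down)
z,q=tilt(-40); T=np.array([.5677,-.052,.010+.0255+.007]); G=T+.019*z
print(G,z); to(G+[0,0,.10],q)
E
```

```text
time: 20.0
position: [0.5665, 0.0979, 0.149]
tool_rot: [0.726, 0.542, 0.339, -0.252]
ft_force: [0.6, -0.3, -1.1]
grip_width: 0.0608
grip_force: 30.0
[ 0.56423133 -0.06371003  0.02794516] [-0.18256154 -0.61631745 -0.76604444]
dp [-116.2   43.9 -105.5] rot [ 2.00e-03 -1.57e+00 -1.00e-03] from [0.5665 0.0979 0.149 ] t 20.0
```

```bash
python3 -m jog '{"dp":[[-10,4,-9],[-21,8,-19],[-31,12,-29],[-42,16,-38],[-53,20,-48],[-63,24,-58],[-74,28,-67],[-85,32,-77],[-95,36,-86],[-106,40,-96],[-116,44,-105],[-116,44,-105]],"delta_rot":[[0,-0.14,0],[0,-0.28,0],[0,-0.43,0],[0,-0.57,0],[0,-0.71,0],[0,-0.86,0],[0,-1.0,0],[0,-1.14,0],[0,-1.28,0],[0,-1.43,0],[0,-1.57,0],[0,-1.57,0]],"gripper":[-1,-1,-1,-1,-1,-1,-1,-1,-1,-1,-1,-1]}'
python3 -m jog '{"dp":[[0,0,0],[0,0,0],[0,0,0]],"delta_rot":[[0,0,0],[0,0,0],[0,0,0]],"gripper":[-1,-1,-1]}'
python3 - <<'E'
from h import *
z,q=tilt(-40); T=np.array([.5677,-.052,.010+.0255+.007]); G=T+.019*z
to(G+[0,0,.10],q); to(G,q); print(robot.get_obs()['q'].round(2))
im,t=wrist('w8');print(t); print([(round(d['score'],2),np.round(d['rect']).tolist()) for d in robot.search_frame('round_pocket','wrist')])
E
```

```text
time: 21.2
position: [0.5626, -0.0616, 0.1219]
tool_rot: [0.752, 0.564, -0.277, 0.202]
ft_force: [-0.4, 1.4, -1.9]
grip_width: 0.0613
grip_force: 30.0
time: 21.5
position: [0.5644, -0.0639, 0.1276]
tool_rot: [0.754, 0.561, -0.273, 0.204]
ft_force: [-0.7, 0.0, -1.1]
grip_width: 0.0611
grip_force: 30.0
dp [-0.1 -0.2 -0.4] rot [-0.001 -0.003 -0.003] from [ 0.5644 -0.0639  0.1276] t 21.5
dp [63.9 -0.3 76.4] rot [-0.001 -0.003 -0.003] from [ 0.5644 -0.0639  0.1276] t 21.5
[ 0.02  0.75  1.53 -0.71  1.21  0.69]
(array([ 0.56436403, -0.06390722,  0.12757742]), array([ 0.7543698 ,  0.56112612, -0.27299392,  0.20380874]))
[(0.74, [163.0, 24.0, 324.0, 160.0]), (0.48, [0.0, 79.0, 54.0, 136.0])]
```

Run:
```python
from h import *
im=cv2.imread('pics/w8.png'); t=(np.array([ 0.56436403, -0.06390722,  0.12757742]), np.array([ 0.7543698 ,  0.56112612, -0.27299392,  0.20380874]))
x0,y0,w,h=150,10,195,190; s=3.1
ov=cv2.resize(im[y0:y0+h,x0:x0+w],None,fx=s,fy=s,interpolation=cv2.INTER_CUBIC)
def dots(P,col):
    for u,v in proj('wrist',P,t): cv2.circle(ov,(int((u-x0+.5)*s),int((v-y0+.5)*s)),1,col,-1)
th=np.linspace(0,6.28,300); c=np.array([.5677,-.052])
ci=lambda c,r,z:np.c_[c[0]+r*np.cos(th),c[1]+r*np.sin(th),z+0*th]
dots(ci(c,.0345,.010),(0,255,0)); dots(ci(c,.038,.017),(255,0,0))
a=np.radians(96.6); ax=np.array([np.cos(a),np.sin(a)]);ay=np.array([-ax[1],ax[0]])
P=np.array([np.r_[c+.05*(i*ax+j*ay),.017] for i,j in [(-1,-1),(1,-1),(1,1),(-1,1)]]); dots(np.vstack([P[k]+(P[(k+1)%4]-P[k])*f for k in range(4) for f in np.linspace(0,1,60)]),(0,0,255))
dots(ci(c,.031,.110+.003-.003),(255,0,255)); dots(ci(c,.031,.161),(255,0,255))
cv2.imwrite('pics/w8o.png',ov)
```

```text
(no output)
```

View pics/w8o.png

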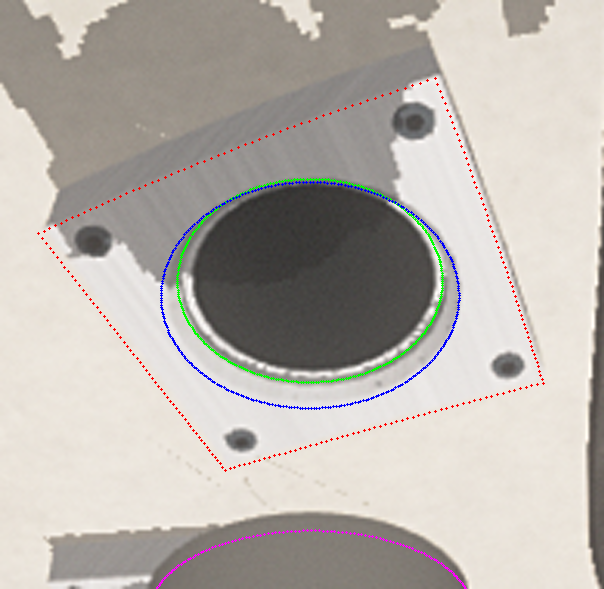

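The pocket sits about 1.3 mm further right and up than the overlay circle. The held cup is near its predicted place. A 1 mm correction lies well inside the chamfer. Descend.

```bash
python3 -m jog '{"dp":[[13,1,15],[29,1,34],[45,1,54],[54,1,64],[57,1,67],[59,1,70],[60,1,72],[61,1,73],[61,1,73],[61,1,73]],"delta_rot":[[0,0,0],[0,0,0],[0,0,0],[0,0,0],[0,0,0],[0,0,0],[0,0,0],[0,0,0],[0,0,0],[0,0,0]],"gripper":[-1,-1,-1,-1,-1,-1,-1,-1,-1,-1]}'
```

```text
time: 22.6
position: [0.5656, -0.0637, 0.0321]
tool_rot: [0.754, 0.562, -0.274, 0.204]
ft_force: [-0.4, -0.8, -0.6]
grip_width: 0.0612
grip_force: 30.0
```

```bash
python3 -m jog '{"dp":[[0.6,0,0.8],[1.3,0,1.5],[1.9,0,2.3],[1.9,0,2.3]],"delta_rot":[[0,0,0],[0,0,0],[0,0,0],[0,0,0]],"gripper":[-1,-1,-1,-1]}'
```

```text
time: 23.0
position: [0.5654, -0.0638, 0.0291]
tool_rot: [0.754, 0.562, -0.274, 0.204]
ft_force: [0.2, 0.4, 2.0]
grip_width: 0.0611
grip_force: 30.0
```

```bash
python3 -m jog '{"dp":[[0.6,0,0.8],[1.3,0,1.5],[1.3,0,1.5],[1.3,0,1.5]],"delta_rot":[[0,0,0],[0,0,0],[0,0,0],[0,0,0]],"gripper":[-1,-1,-1,-1]}'
```

```text
time: 23.4
position: [0.5653, -0.0639, 0.0289]
tool_rot: [0.753, 0.561, -0.275, 0.205]
ft_force: [-1.8, 3.5, 10.3]
grip_width: 0.0612
grip_force: 30.0
```

Contact about 1 mm above the predicted floor height, within the grip estimate. Release, then back off along the tool axis.

```bash
python3 -m jog '{"dp":[[0,0,0],[0,0,0],[0,0,0],[0,0,0],[0,0,0],[0,0,-3],[0,0,-25],[0,0,-60],[0,0,-100],[0,0,-130],[0,0,-140],[0,0,-140]],"delta_rot":[[0,0,0],[0,0,0],[0,0,0],[0,0,0],[0,0,0],[0,0,0],[0,0,0],[0,0,0],[0,0,0],[0,0,0],[0,0,0],[0,0,0]],"gripper":[1,1,1,1,1,1,1,1,1,1,1,1]}'
python3 - <<'E'
from h import *
im,t=wrist('w9'); print(t)
print([(round(d['score'],2),np.round(d['rect']).tolist()) for d in robot.search_frame('lying_cup','wrist')])
th=np.linspace(0,6.28,300)
ov=im[:,:,::-1].copy()
for c in [(.569,-.051)]:
  for z0 in (.010,.016):
    P=np.vstack([np.c_[c[0]+.031*np.cos(th),c[1]+.031*np.sin(th),z+0*th] for z in (z0,z0+.051)]); p=proj('wrist',P,t); print(z0,p.min(0).round(1),p.max(0).round(1))
sc=save('scene','sc9')
for n in ['gauge_cup','round_pocket','focus_gauge']: print(n,[(round(d['score'],2),np.round(d['rect']).tolist()) for d in robot.search_frame(n,'scene')])
for z0 in (.010,.016):
  for c in [(.569,-.051),(.4729,-.2078)]:
    P=np.vstack([np.c_[c[0]+.031*np.cos(th),c[1]+.031*np.sin(th),z+0*th] for z in (z0,z0+.051)]); p=proj('scene',P); print(z0,p.min(0).round(1),p.max(0).round(1))
u,v=proj('scene',(.53,-.1,.03))[0]; u=int(u);v=int(v)
cv2.imwrite('pics/fin.png',np.hstack([cv2.resize(im[60:260,150:350,::-1],(400,400)),cv2.resize(sc[v-65:v+65,u-65:u+65,::-1],(400,400),interpolation=cv2.INTER_CUBIC)]))
E
```

```text
time: 24.6
position: [0.5918, 0.0233, 0.1349]
tool_rot: [0.754, 0.562, -0.273, 0.205]
ft_force: [-0.8, -0.1, 0.0]
grip_width: 0.0872
grip_force: 0.0
(array([0.59181962, 0.02326171, 0.13494735]), array([ 0.75366626,  0.56190817, -0.27252692,  0.20487914]))
[(0.62, [218.0, 144.0, 281.0, 223.0])]
0.01 [216.3 145.3] [281.3 222.2]
0.016 [215.9 149.9] [281.7 227.4]
gauge_cup []
round_pocket [(0.81, [170.0, 197.0, 231.0, 222.0])]
focus_gauge [(0.75, [179.0, 191.0, 198.0, 255.0])]
0.01 [184.3 180.2] [211.2 210.2]
0.01 [259.8 174.8] [285.5 203.8]
0.016 [184.2 177.9] [211.1 207.9]
0.016 [259.8 172.6] [285.6 201.6]
```

The detector box (rows 144–223) matches a fully seated cup (145–222) rather than a raised one (150–227). I'll confirm by lightly touching its top with shut fingers.

Run:
```python
from h import *
to([.569,-.051,.11],tilt(0)[1])
```

```text
dp [-43.1   0.8  65.8] rot [-0.004  0.698 -0.002] from [0.5899 0.0214 0.1326] t 24.9
```

```bash
python3 -m jog '{"dp":[[0,0,-10],[0,0,-10],[-5,0,5],[-15,0,20],[-30,1,40],[-40,1,60],[-43,1,66],[-43,1,66],[-43,1,66],[-43,1,66],[-43,1,66]],"delta_rot":[[0,0.14,0],[0,0.28,0],[0,0.42,0],[0,0.56,0],[0,0.698,0],[0,0.698,0],[0,0.698,0],[0,0.698,0],[0,0.698,0],[0,0.698,0],[0,0.698,0]],"gripper":[-1,-1,-1,-1,-1,-1,-1,-1,-1,-1,-1]}' 10
python3 -m jog '{"dp":[[0,0,15],[0,0,30],[0,0,38],[0,0,43],[0,0,44],[0,0,44]],"delta_rot":[[0,0,0],[0,0,0],[0,0,0],[0,0,0],[0,0,0],[0,0,0]],"gripper":[-1,-1,-1,-1,-1,-1]}'
```

```text
time: 26.0
position: [0.5709, -0.0486, 0.1111]
tool_rot: [0.801, 0.599, 0.001, -0.0]
ft_force: [-0.0, 0.7, -0.4]
grip_width: 0.0072
grip_force: 0.0
time: 26.6
position: [0.5707, -0.0499, 0.0672]
tool_rot: [0.802, 0.598, 0.001, -0.0]
ft_force: [0.3, -0.7, -0.1]
grip_width: 0.0005
grip_force: 0.0
```

```bash
python3 -m jog '{"dp":[[0,0,1.5],[0,0,3],[0,0,4],[0,0,4]],"delta_rot":[[0,0,0],[0,0,0],[0,0,0],[0,0,0]],"gripper":[-1,-1,-1,-1]}'; python3 -m jog '{"dp":[[0,0,1],[0,0,2],[0,0,3],[0,0,3]],"delta_rot":[[0,0,0],[0,0,0],[0,0,0],[0,0,0]],"gripper":[-1,-1,-1,-1]}'
```

```text
time: 27.0
position: [0.5704, -0.0501, 0.063]
tool_rot: [0.802, 0.597, 0.0, -0.0]
ft_force: [-0.1, -0.2, 0.8]
grip_width: 0.0007
grip_force: 0.0
time: 27.4
position: [0.5706, -0.0501, 0.0612]
tool_rot: [0.802, 0.598, 0.001, 0.0]
ft_force: [-1.7, -0.0, 7.4]
grip_width: 0.0004
grip_force: 4.1
```

Contact is at 61.2 mm, exactly the seated height (10 + 51 mm). Rise clear, check everything, and hand in.

```bash
python3 -m jog '{"dp":[[0,0,-15],[0,0,-50],[0,0,-90],[0,0,-130],[0,0,-160],[0,0,-170],[0,0,-170],[0,0,-170],[0,0,-170]],"delta_rot":[[0,0,0],[0,0,0],[0,0,0],[0,0,0],[0,0,0],[0,0,0],[0,0,0],[0,0,0],[0,0,0]],"gripper":[-1,-1,-1,-1,-1,-1,-1,-1,-1]}'
python3 - <<'E'
from h import *
im,t=wrist('w10')
th=np.linspace(0,6.28,300)
for n in ['gauge_cup','focus_gauge','brush','screwdriver']: print(n,[(round(d['score'],2),np.round(d['rect']).tolist()) for d in robot.search_frame(n,'wrist')])
for c,z0 in [((.569,-.051),.01),((.4729,-.2078),.01),((.4226,-.0692),0)]:
    P=np.vstack([np.c_[c[0]+.031*np.cos(th),c[1]+.031*np.sin(th),z+0*th] for z in (z0,z0+.051)]); p=proj('wrist',P,t); print(p.min(0).round(),p.max(0).round())
print(proj('wrist',[(.425,.095,.129),(.425,.095,.004)],t).round())
print(robot.hand_in())
E
```

```text
time: 28.3
position: [0.569, -0.0499, 0.2278]
tool_rot: [0.802, 0.597, -0.001, -0.002]
ft_force: [-0.2, -0.3, 0.9]
grip_width: 0.0007
grip_force: 0.0
gauge_cup [(0.55, [120.0, 189.0, 178.0, 246.0])]
focus_gauge [(0.63, [59.0, 85.0, 132.0, 120.0])]
brush [(0.83, [77.0, 112.0, 115.0, 190.0])]
screwdriver [(0.84, [106.0, 214.0, 139.0, 263.0]), (0.51, [195.0, 45.0, 233.0, 100.0])]
[223. 146.] [278. 205.]
[194. 268.] [240. 322.]
[123. 189.] [177. 245.]
[[ 67. 101.]
 [118. 100.]]
the job is handed in; nothing more can be done
None
```

The job was handed in at about 28 s of the 72 s allowed: the gauge stands upright in the tray, the emptied cup is mouth up on the square pocket floor, the cradle cup is mouth down and fully seated in the round pocket, and the spare cup, brush and screwdriver were left alone.

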